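# Take the vial block off the shaker

## Robot

A 6-joint arm with a two-finger parallel gripper is mounted at the origin on a cart in front of the work surface, level with it; the furniture and walls round the work are solid. World frame = base frame: x ahead of the robot, y to its left, z up, the work surface at z = 0. Lengths are in m, angles in rad, forces in N, time in s.
With the tool pointing down it reaches from about 0.375 to 0.825 m from the base axis. Payload 5.5 kg.
Tool frame: the origin (TCP) lies midway between the tips of the shut fingers; the grasp point (between the pads) lies 19 mm behind it; z points along the fingers, y is the line along which they close (so a half turn about z gives the same grasp; the last joint's range is limited). The gripper opens to 85 mm and grips with 20 to 120 N. Pads are 22 mm wide; open, the fingers measure 114 mm over their backs; the gripper's body (76 mm by 85 mm) begins 54 mm behind the grasp point. The pads swing forward as they close: fully open they stand 13 mm farther back than shut.
Start: joints at [-1.219, 0.314, -0.047, 1.21, 0, 1.571], TCP at [0.207, -0.563, 0.231] pointing down, gripper open.
Joint ranges: [-2.67, 2.67], [-0.69, 1.73], [-1.03, 1.25], [-2.08, 2.16], [-1.42, 1.45], [-3.14, 3.14]. Speed limits (rad/s): [2.39, 2.39, 3.01, 3.14, 3.14, 3.14].

## Interface

Orientations are given as a unit quaternion [w, x, y, z].
In Python, from rig import robot, vision gives the robot as it stands. The module is installed in compiled form; this text tells all that it offers.
- The arm moves only by the tool step_arm, never from a script. Its arguments are lists of equal length, an entry for each row: "linear": the shift along the tool's x, y, z in m, a list of three; "roll": the turn about the tool's z in units of 10 degrees (1.0 is 10 degrees). In form: {"linear": [[tx, ty, tz], ...], "roll": [roll, ...]}. A call has 1 to 5 rows; each row shifts and turns the commanded pose from where the row before left it, along the tool's axes as they then stand; what a row does not reach is not made up. A row lasts 1/8 s, in which the tool goes at most 62.5 mm and 10.7 degrees, less where a joint would pass 70% of its speed; a pose out of reach is approached as far as the arm can. A call is refused whole if a number of a shift passes 0.0625 or a number of a turn 1, either way. A call with a gripper value outside its range is refused whole. "jaw" is the closure in counts, from 0 (fully open) to 255 (shut), set as the call begins (left out, the last holds). The fingers move at their own pace and stop on an object; "newtons" is the grip in N (left out, the last holds). Time passes only in rows, so rows that do not move let the fingers close. It gives the time, the measured TCP pose, the force, the opening and the grip force at its end, in the units of the state.
- robot.read_state(): the state, without advancing time (a new reading comes with each control period).
- vision.snapshot(name): name is "scene" or "top"; returns a dict with "color" (400x640x3 uint8, red, green, blue), "fx", "fy", "cx", "cy" (pixels), "extrinsics" (4x4, takes a point from camera to world coordinates). Camera axes: x right, y up, looking along -z (the intrinsics and any distortion apply to the point x, -y, -z); pixel columns grow to the right and rows downward; lengths in m; the calibration is good to about 2 mm. A picture is of the moment at which its call begins. There is no depth.
- robot.job_done(): hands the job in; it is judged then, once.
The state is a dict: "time": time; "joints": joint angles; "qd": joint speeds; "tau": joint torques, N m; "ee_pos": TCP position; "eef_rot": TCP orientation; "ft_force": force on the tool from outside, world axes, zero at the start; "wrist_torque": the same for the moment, N m; "opening": finger opening in m; "finger_force": force on a finger pad.
Only numpy, scipy, OpenCV 4.12 (cv2) and the standard library are available. Lean on these libraries where they do the work, as an engineer would, in place of code of your own. Each camera call takes 0.05 s, during which the arm holds its last target. There are 200 camera calls.

## Task

The shaking run is over: raise the hinged steel hold-down bar of the vial shaker right back until it stays open by itself, and slide the block with its three vials out forwards from beneath it. Then carry the block over, upright and with all three vials in it, and set it down gently on the floor of the shallow black tray. Leave the bar open and do not disturb the other things on the bench.

Things in the scene. Friction and masses are not known exactly. Their poses are not given: they have to be found in the camera images.
- shaker: low grey bench shaker, fixed, 266 x 146 mm. Origin on the bench surface, x to its back, y to its left, z up. Front panel (two small knobs, display) faces -x; panel knobs reach x = -162 mm, the rear face is at x = +118 mm. Flat aluminium deck, top at z = 58 mm, x = -142 to +116 mm, 110 mm wide, bare in front of the cradle
- cradle_mouth (a point): point on the deck at the open front of the cradle (shaker x = -20, y = 0, z = 58 mm; shaker axes). Behind it, to a stop at shaker x = 95 mm, stand two cheeks: inner faces y = +-24.5, outer +-36.5 mm, tops 36 mm above the deck. Each is undercut at deck level (9 mm high, out to y = +-30.5 mm): the block's foot is caught there, so the block can only slide forwards (-x) until its rear end is past the mouth
- hold_down_bar (a joint): hinge of the steel hold-down bar, rad: 0 = down, 1.75 = its open stop. The front end rises and swings back. The bar (about 250 g, no spring or catch) falls shut when let go below about 1.1 rad and falls open onto its stop beyond that
- bar_lip (a point): middle of the rolled front edge (6 mm thick) of the bar's finger lip, with the bar down at shaker x = -56, y = 0, z = 129 mm; its axes turn with the bar. The lip is 100 mm wide along y (too wide to take from side to side), 4 mm thick, and runs back 32 mm; the space under it is free down to the ball knob's top at z = 91 mm
- bar_hinge (a point): middle of the bar's hinge pin, which lies along shaker y at shaker x = +110, z = 80 mm; its axes turn with the bar. The bar, when down: a 36 mm wide strap over the vial caps, underside z = 127 mm, from a riser at the pin forward to the lip; a keeper leg hangs from it at x = -24 to -28 mm down to z = 89 mm and bars the block's way out
- vial_block: grey plastic block 108 x 46 x 40 mm, about 300 g, three wells in a row along its x, and a foot 58 mm wide, 6 mm thick all along. Origin: centre of its underside; x to its back, z up. Starts on the deck at shaker x = 32 to 36 mm. Vials stand 27 mm out of its top. Its flat sides (y = +-23 mm) can be gripped at z = 8 to 40 mm where they are forward of the cheeks; between the cheeks is no room for fingers
- pull_knob (a point): centre of the black ball knob, 18 mm across, on a stem in front of the block (block x = -74, z = 24 mm, 20 mm ahead of its front face). Good for pulling; gripped by the ball alone the block swivels, so it cannot be carried by it
- tray: shallow open black card tray, 122 x 262 mm outside, 47 mm high, fixed in place; origin at the centre of its underside, long side along its y, z up; walls 2 mm, inner floor 4 mm above the bench
- vial_1: capped glass vial, 27 mm across, 61 mm tall, 24 g, standing in the front well of the block (block x = -34 mm); origin at the centre of its underside, 6 mm above the block's underside
- vial_3: capped glass vial, 27 mm across, 61 mm tall, 24 g, standing in the middle well of the block (block x = 0 mm); origin at the centre of its underside, 6 mm above the block's underside
- vial_4: capped glass vial, 27 mm across, 61 mm tall, 24 g, standing in the rear well of the block (block x = 34 mm); origin at the centre of its underside, 6 mm above the block's underside
- beaker_2: bystander: small empty glass beaker, 49 x 56 x 64 mm, right of the shaker; origin at the centre of its underside
- spatula: bystander: steel double spatula, 154 mm long, lying right of the shaker; origin under its middle
- syringe_3: bystander: capped syringe, 94 mm long, lying behind the shaker; origin under its middle
- vial_b0: bystander: vial like those in the block, standing behind the tray; origin at its underside
- vial_b1: bystander: vial like those in the block, standing behind the tray; origin at its underside
- timer: bystander: bench timer, 62 x 68 x 19 mm, behind the shaker; origin at its underside

How it is judged:
On the way, in this order (a step that is already met when the one before it is completed fails the run):
1. the hold-down bar is swung up past upright onto its open stop (value of joint hold_down_bar above 1.5 rad), for 0.2 s.
2. the block is slid forwards out of the cradle, the bar still open (x of vial_block in the frame of shaker below -0.035 m and value of joint hold_down_bar above 1.5 rad), for 0.1 s.
At the end, for the whole second after the job is handed in: The block rests level (within 5 degrees) on the tray's inner floor, its centre inside the tray (its middle within 34 mm of the tray's centre line across and 80 mm along), all three vials still in their wells, everything at rest and released, and the bar still open (above 1.5 rad) (x of vial_block in the frame of tray between -0.034 and 0.034 m and y of vial_block in the frame of tray between -0.08 and 0.08 m and z of vial_block in the frame of tray below 0.008 m and angle between vial_block's own z axis and vertical below 0.08 rad and x of vial_1 in the frame of vial_block between -0.04 and -0.028 m and z of each of vial_1, vial_3, vial_4 in the frame of vial_block below 0.014 m and x of vial_3 in the frame of vial_block between -0.006 and 0.006 m and x of vial_4 in the frame of vial_block between 0.028 and 0.04 m and value of joint hold_down_bar above 1.5 rad and linear speed of vial_block below 0.01 m/s); the robot touches nothing.
It fails at once if the block is tipped by more than 25 degrees (angle between vial_block's own z axis and vertical above 0.44 rad).
It fails at once if the block is dropped (falls freely faster than 0.5 m/s) (linear speed of vial_block above 0.5 m/s and contact force between the fingers and vial_block below 0.2 N).
It fails at once if another thing on the bench is shifted by more than 30 mm (distance of any of beaker_2, spatula, syringe_3, vial_b0, vial_b1, timer from where it was at the start of the episode above 0.03 m).
It also fails if it takes over 67 s, if anything falls off the work surface, if the arm or the gripper's body presses on something with over 40 N, if the wrist force passes 120 N, or if a joint passes its speed limit or range.

## Working session

There is one attempt and no reset: what is moved stays moved. The work goes in short steps, Python scripts to look and compute and a tool call to move; the robot and the scene stay as the last step left them, time stands still between calls to the robot, and variables do not carry over. Pictures are saved under pics/ and viewed, at most 10 in all, crops included, and the job is handed in when it is done.

Besides the shell and the picture viewer there is one more tool, called after "Request:" as a command line: name --pt "numbers of a row" for each row, then --argument value for the rest. step_arm: Moves the arm, as the interface text tells. Its arguments: {"type":"object","properties":{"linear":{"type":"array"},"roll":{"type":"array"},"jaw":{"type":"number"},"newtons":{"type":"number"}},"required":["linear","roll"]}

```bash
mkdir -p pics; python3 - <<'E'
from rig import robot, vision
import cv2, numpy as np
for n in("scene","top"):
    s=vision.snapshot(n); cv2.imwrite(f"pics/{n}0.png",s["color"][:,:,::-1])
    np.savez(f"{n}.npz",**{k:s[k] for k in s})
    print(n,{k:(np.round(s[k],4).tolist() if k!="color" else 0) for k in s})
st=robot.read_state(); print({k:np.round(v,3).tolist() for k,v in st.items()})
E
```

```text
scene {'color': 0, 'fx': 516.8395, 'fy': 516.8395, 'cx': 320.1492, 'cy': 205.5105, 'extrinsics': [[-0.598, 0.619, -0.5092, -0.0892], [-0.8013, -0.4486, 0.3958, 0.5709], [0.0166, 0.6447, 0.7643, 1.1676], [0.0, 0.0, 0.0, 1.0]]}
top {'color': 0, 'fx': 393.6201, 'fy': 393.6201, 'cx': 322.3823, 'cy': 198.4222, 'extrinsics': [[-0.0123, 0.9888, -0.1489, 0.4235], [-0.9996, -0.0085, 0.0262, 0.0334], [0.0246, 0.1492, 0.9885, 1.2175], [0.0, 0.0, 0.0, 1.0]]}
{'time': 0.1, 'joints': [-1.219, 0.314, -0.048, 1.21, -0.0, 1.571], 'qd': [0.001, -0.001, 0.001, -0.001, 0.003, -0.0], 'tau': [0.002, -54.077, 34.054, 0.011, 0.0, 0.0], 'ee_pos': [0.207, -0.563, 0.231], 'eef_rot': [-0.001, 0.985, 0.175, -0.0], 'ft_force': [-0.639, 0.18, 0.068], 'wrist_torque': [-0.018, -0.022, 0.027], 'finger_force': 0.0, 'opening': 0.085}
```

View pics/scene0.png

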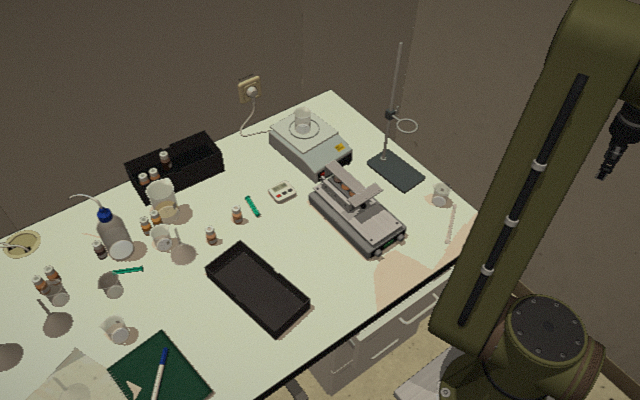

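View pics/top0.png

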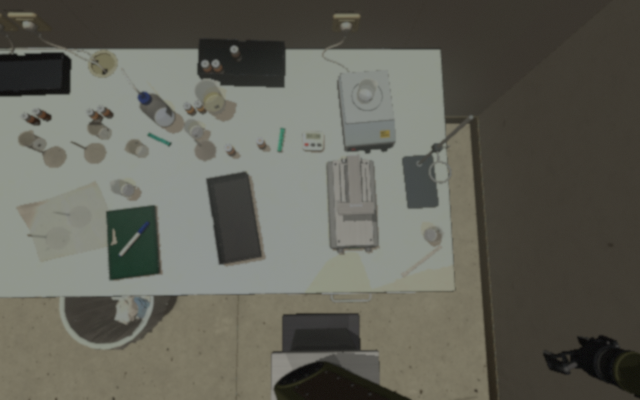

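The scene picture shows the shaker around (358,210) and the tray at (257,288). In the top picture the shaker is at about (353,205) and the tray at (236,218). I'll zoom in to pick corners.

```bash
python3 - <<'E'
import cv2,numpy as np
t=np.load("top.npz")["color"][:,:,::-1]; s=np.load("scene.npz")["color"][:,:,::-1]
a=cv2.resize(t[140:280,195:395],None,fx=4,fy=4,interpolation=cv2.INTER_CUBIC); cv2.imwrite("pics/topc.png",cv2.convertScaleAbs(a,alpha=1.3))
b=cv2.resize(s[150:270,290:430],None,fx=5,fy=5,interpolation=cv2.INTER_CUBIC); cv2.imwrite("pics/scenec.png",cv2.convertScaleAbs(b,alpha=1.3))
E
```

```text
(no output)
```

View pics/topc.png

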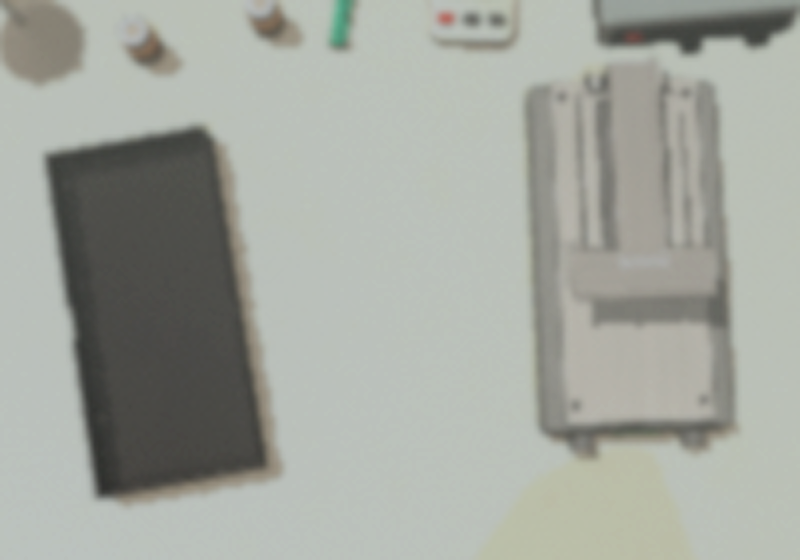

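View pics/scenec.png

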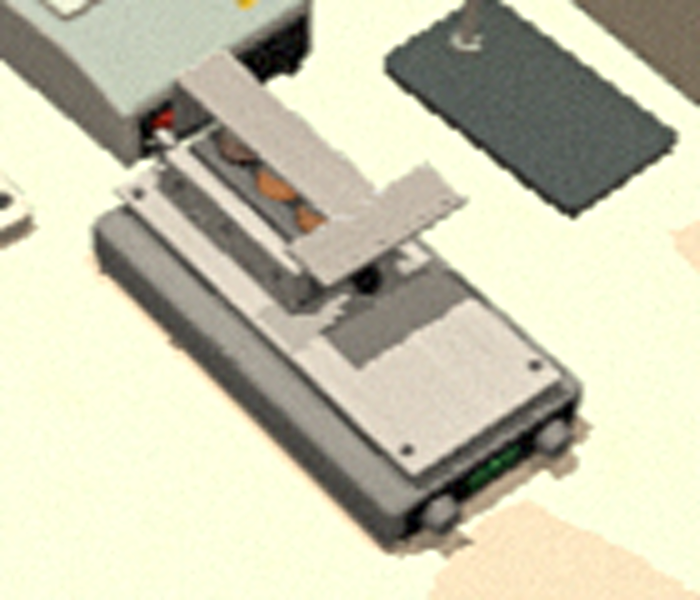

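Top crop: lip front edge (573,293)–(716,298), deck front corners (567,424)/(716,418), rear (555,85)/(698,82), tray rim (47,155),(208,127),(267,465),(98,497). The scene crop gives deck corners (413,473), (560,378), (118,188) and lip front (322,283)–(467,202). Next I'll fit the poses.

```bash
cat > h.py <<'E'
import numpy as np, cv2
from scipy.optimize import least_squares
C={n:dict(np.load(n+".npz")) for n in("top","scene")}
def proj(n,P):
    c=C[n];T=np.linalg.inv(c["extrinsics"]);p=(T[:3,:3]@np.asarray(P,float).T).T+T[:3,3]
    return np.c_[c["cx"]+c["fx"]*p[:,0]/-p[:,2], c["cy"]-c["fy"]*p[:,1]/-p[:,2]]
def world(pose,P):
    x,y,a=pose[:3];P=np.asarray(P,float);R=np.array([[np.cos(a),-np.sin(a)],[np.sin(a),np.cos(a)]])
    return np.c_[P[:,:2]@R.T+[x,y],P[:,2]]
def fit(obs,x0):
    f=lambda q:np.concatenate([(proj(n,world(q,[P]))[0]-px) for n,P,px in obs])
    r=least_squares(f,x0,loss="soft_l1");return r.x,f(r.x).reshape(-1,2)
E
python3 - <<'E'
from h import *
t=lambda u,v:np.array([u/4+195-.4,v/4+140-.4]); s=lambda u,v:np.array([u/5+290-.4,v/5+150-.4])
d=lambda x,y,z:(x,y,z)
O=[("top",(-.142,.055,.058),t(567,424)),("top",(-.142,-.055,.058),t(716,418)),("top",(.116,.055,.058),t(555,85)),("top",(.116,-.055,.058),t(698,82)),
("top",(-.056,.05,.129),t(573,293)),("top",(-.056,-.05,.129),t(716,298)),
("scene",(-.142,.055,.058),s(413,473)),("scene",(-.142,-.055,.058),s(560,378)),("scene",(.116,.055,.058),s(118,188)),
("scene",(-.056,.05,.129),s(322,283)),("scene",(-.056,-.05,.129),s(467,202))]
q,r=fit(O,[.5,-.05,0]);print(q,r.round(1).tolist())
h=.047
O=[("top",(.061,.131,h),t(0,0))]
T=[((.131,.061),t(47,155),(240,242)),((.131,-.061),t(208,127),None)]
# corners in tray axes (x short,y long); yaw ~ pi/2: y -> -x world; use yaw~-? far-left etc
for yaw0 in(0.1,):
  # tray y ~ along world x => yaw=-pi/2: y->+x, x->-y
  cs=[(-.061,.131),(.061,.131),(.061,-.131),(-.061,-.131)]
  tp=[(47,155),(208,127),(267,465),(98,497)]
  sc=[(206,270),(240,242),(309,300),(276,335)]
  O=[("top",(*c,h),t(*p)) for c,p in zip(cs,tp)]+[("scene",(*c,h),np.array(p)-.0) for c,p in zip(cs,sc)]
  q,r=fit(O,[.45,.3,-1.5]);print(q,r.round(1).tolist())
E
```

```text
[ 0.60211169 -0.087289    0.01384394] [[-0.8, -0.4], [-0.6, 0.1], [-0.4, -1.4], [0.0, -1.4], [0.0, 0.4], [0.0, -1.7], [0.3, 0.8], [1.2, 0.1], [0.5, -0.2], [0.9, 0.7], [0.2, -0.1]]
[ 0.5451421   0.27110398 -1.39055569] [[-1.2, 0.3], [-1.3, -0.1], [-1.4, 1.4], [-0.6, 1.5], [-1.0, -2.2], [1.0, -2.0], [2.9, -0.6], [0.1, -2.3]]
```

Request:
step_arm --pt "0 0 0" --pt "0 0 0" --pt "0.027 -0.055 0" --pt "0.027 -0.055 0" --pt "0.027 -0.055 0" --roll '[0.96,0.96,0,0,0]'

```text
time: 0.72
ee_pos: [0.2853, -0.3951, 0.2308]
eef_rot: [-0.0, 1.0, 0.008, -0.0]
ft_force: [0.9, -0.1, 1.5]
opening: 0.085
finger_force: 0.0
```

Request:
step_arm --pt "0.027 -0.055 0" --pt "0.027 -0.055 0" --pt "0.027 -0.055 0" --pt "0.027 -0.055 0" --pt "0.027 -0.055 0" --roll '[0,0,0,0,0]'

```text
time: 1.35
ee_pos: [0.4157, -0.1178, 0.2312]
eef_rot: [0.0, 1.0, 0.008, 0.0]
ft_force: [1.2, -0.1, 0.4]
opening: 0.0852
finger_force: 0.0
```

Request:
step_arm --pt "0.049 -0.007 0" --pt "0.049 -0.007 0" --pt "0.049 -0.007 0.02" --pt "0.05 -0.007 0.02" --pt "0 0 0.02" --roll '[0,0,0,0,0]'

```text
time: 1.98
ee_pos: [0.6146, -0.0876, 0.169]
eef_rot: [-0.0, 1.0, 0.009, -0.0]
ft_force: [-1.4, -0.1, -0.9]
opening: 0.0854
finger_force: 0.0
```

```bash
cat > look.py <<'E'
import sys,cv2,numpy as np
from rig import vision,robot
# usage: look.py out  u0 v0 w h (scene)  u0 v0 w h (top) -> side by side
o=sys.argv[1];a=list(map(int,sys.argv[2:10]));ims=[]
for n,(u,v,w,h) in(("scene",a[:4]),("top",a[4:])):
    s=vision.snapshot(n);np.savez(f"{n}_{o}.npz",**s)
    k=400/w; ims.append(cv2.resize(s["color"][v:v+h,u:u+w,::-1],(400,int(h*k)),interpolation=cv2.INTER_CUBIC))
H=max(i.shape[0] for i in ims);ims=[cv2.copyMakeBorder(i,0,H-i.shape[0],0,0,0) for i in ims]
cv2.imwrite(f"pics/{o}.png",cv2.convertScaleAbs(np.hstack(ims),alpha=1.3))
E
python3 look.py a 300 120 120 150 300 130 100 125
```

```text
(no output)
```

View pics/a.png

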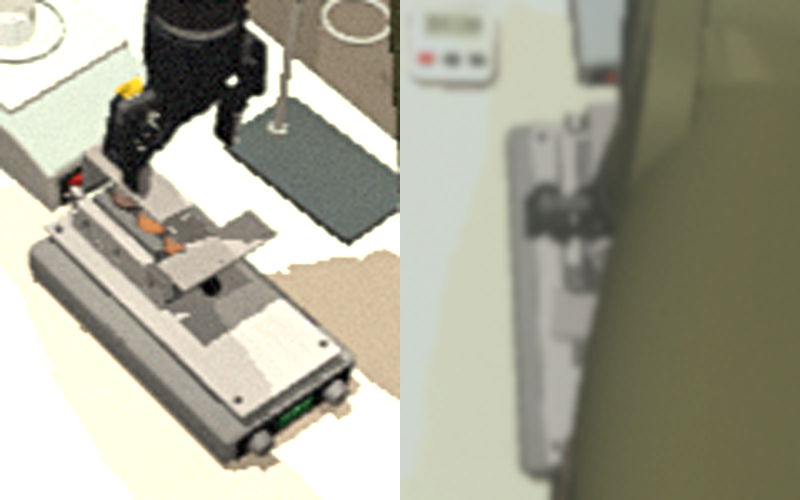

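The left view shows the fingers straddling the strap behind the lip, with no obstructions. I'll descend and grip the strap.

Request:
step_arm --pt "-0.0015 0 0.02" --pt "0 0 0.02" --pt "0 0 0.013" --pt "0 0 0" --roll '[0,0,0,0]'

```text
time: 2.58
ee_pos: [0.6095, -0.0885, 0.118]
eef_rot: [-0.0, 1.0, 0.008, -0.001]
ft_force: [0.2, -0.0, 0.3]
opening: 0.0853
finger_force: 0.0
```

Request:
step_arm --pt "0 0 0" --pt "0 0 0" --pt "0 0 0" --pt "0 0 0" --pt "0 0 0" --roll '[0,0,0,0,0]' --jaw 210 --newtons 30

```text
time: 3.2
ee_pos: [0.6109, -0.086, 0.1195]
eef_rot: [-0.002, 1.0, 0.009, 0.001]
ft_force: [-1.2, 7.5, 6.1]
opening: 0.0351
finger_force: 29.9
```

Request:
step_arm --pt "0.005 -0.001 -0.0095" --pt "0.0065 0 -0.0095" --pt "0.0075 0 -0.008" --pt "0.008 0 -0.008" --pt "0 0 0" --roll '[0,0,0,0,0]'

```text
time: 3.82
ee_pos: [0.6375, -0.0853, 0.1534]
eef_rot: [-0.002, 1.0, 0.009, -0.0]
ft_force: [-0.8, 6.5, -4.7]
opening: 0.0348
finger_force: 31.3
```

Request:
step_arm --pt "0.009 0 -0.007" --pt "0.009 0 -0.006" --pt "0.01 0 -0.005" --pt "0.0105 0 -0.004" --pt "0 0 0" --roll '[0,0,0,0,0]'

```text
time: 4.45
ee_pos: [0.6757, -0.0843, 0.1753]
eef_rot: [-0.002, 1.0, 0.009, -0.001]
ft_force: [-2.9, 6.3, -0.7]
opening: 0.0348
finger_force: 31.0
```

```bash
python3 look.py b 290 100 130 160 300 130 100 125
```

```text
(no output)
```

View pics/b.png

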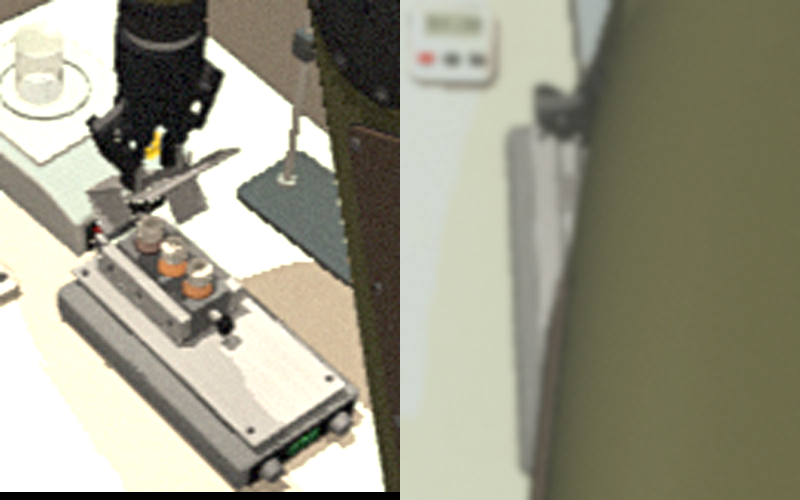

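The bar is up about 0.8 rad in the grip and all three vials are visible in the block. I'll continue past the balance point.

Request:
step_arm --pt "0.011 0 -0.003" --pt "0.011 0 -0.002" --pt "0.011 0 -0.001" --pt "0 0 0" --roll '[0,0,0,0]'

```text
time: 5.05
ee_pos: [0.7093, -0.0834, 0.1819]
eef_rot: [-0.002, 1.0, 0.009, -0.0]
ft_force: [-1.3, 7.9, 2.6]
opening: 0.0345
finger_force: 29.9
```

Request:
step_arm --pt "0.011 0 0" --pt "0.006 0 0.001" --pt "0 0 0" --roll '[0,0,0]'

```text
time: 5.42
ee_pos: [0.7266, -0.083, 0.1815]
eef_rot: [-0.002, 1.0, 0.009, 0.001]
ft_force: [-1.5, 8.7, 3.0]
opening: 0.0345
finger_force: 29.9
```

Request:
step_arm --pt "0 0 0" --pt "0.004 0 -0.05" --pt "0.004 0 -0.06" --pt "0 0 -0.06" --pt "-0.03 0 -0.04" --roll '[0,0,0,0,0]' --jaw 60

```text
time: 6.05
ee_pos: [0.7052, -0.0868, 0.3926]
eef_rot: [0.001, 1.0, 0.008, 0.002]
ft_force: [-1.1, -0.3, -0.4]
opening: 0.065
finger_force: 0.0
```

```bash
python3 look.py c 290 100 130 160 300 130 100 125
```

```text
(no output)
```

View pics/c.png

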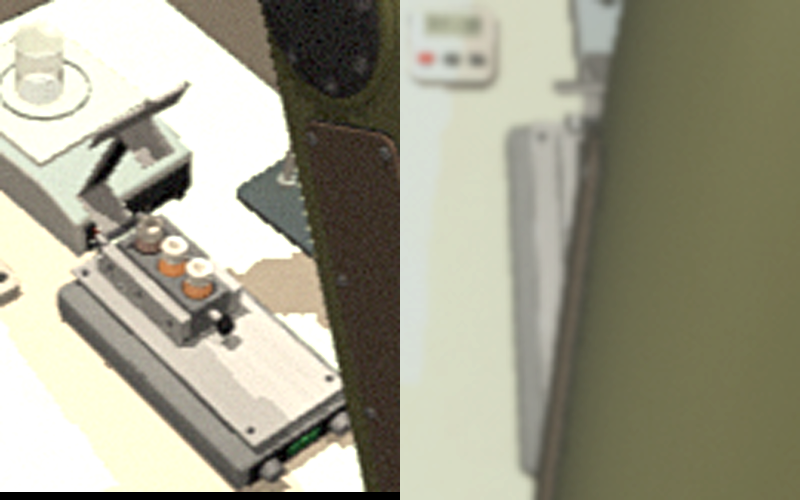

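The bar has swung back. In the left view its lip runs (90,140)–(188,85), and the knob is at (224,325). I'll check the bar angle and knob position numerically.

```bash
python3 - <<'E'
from h import *
q=[.60211,-.08729,.01384]
for th in(1.25,1.4,1.5,1.6,1.75):
    f=.166*np.cos(th)-.049*np.sin(th);u=.166*np.sin(th)+.049*np.cos(th)
    print(th,proj("scene",world(q,[(.11-f,.05,.08+u),(.11-f,-.05,.08+u)])).round(1).tolist())
print("obs",[(90/3.077+290,140/3.077+100),(188/3.077+290,85/3.077+100)])
for bx in(.03,.034,.038): print(bx,proj("scene",world(q,[(bx-.074,0,.082)])).round(1),"obs knob",(224/3.077+290-.4,325/3.077+100-.4))
E
```

```text
1.25 [[318.5, 138.4], [348.2, 123.3]]
1.4 [[312.5, 133.3], [342.1, 118.5]]
1.5 [[308.6, 130.6], [338.1, 116.0]]
1.6 [[304.9, 128.5], [334.2, 114.1]]
1.75 [[299.7, 126.6], [328.7, 112.4]]
obs [(319.2492687682808, 145.4988625284368), (351.09847253818657, 127.62430939226519)]
0.03 [[364.8 206.9]] obs knob (362.39818004549886, 205.22235944101396)
0.034 [[363.9 206. ]] obs knob (362.39818004549886, 205.22235944101396)
0.038 [[363.  205.1]] obs knob (362.39818004549886, 205.22235944101396)
```

Request:
step_arm --pt "0 0 0" --pt "0 0 0" --pt "0 0 0" --roll '[0,0,0]'

```text
time: 6.52
ee_pos: [0.7037, -0.0859, 0.3884]
eef_rot: [-0.0, 1.0, 0.008, -0.001]
ft_force: [-0.2, 0.0, 0.4]
opening: 0.0651
finger_force: 0.0
```

```bash
python3 look.py d 290 100 130 160 300 130 100 125; python3 - <<'E'
import numpy as np,cv2
a=np.load("scene_c.npz")["color"].astype(int);b=np.load("scene_d.npz")["color"].astype(int)
d=(abs(a-b).max(2)>60).astype(np.uint8)
n,_,s,c=cv2.connectedComponentsWithStats(d)
for i in range(1,n):
    if s[i,4]>8: print(s[i],c[i].round())
E
```

```text
[336  63  11   5  16] [341.  64.]
[313  77   7   5  10] [316.  79.]
[345  79   5   5  10] [347.  81.]
[320  89   9   6  16] [324.  92.]
```

Nothing moved except the gripper, so the bar rests near balance at about 1.15 rad. I'll push its keeper leg back with shut fingers.

Request:
step_arm --pt "-0.045 0 0" --pt "-0.045 0 0" --pt "0 0 0.05" --pt "0 0 0.05" --pt "0 0 0.05" --roll '[0,0,0,0,0]' --jaw 255

```text
time: 7.25
ee_pos: [0.6135, -0.0873, 0.2388]
eef_rot: [0.0, 1.0, 0.008, 0.0]
ft_force: [0.7, 0.1, 0.6]
opening: 0.0003
finger_force: 0.0
```

Request:
step_arm --pt "0 0 0.03" --pt "0 0 0.013" --pt "0.015 0 0" --pt "0.01 0 0" --pt "0.01 0 0" --roll '[0,0,0,0,0]'

```text
time: 7.88
ee_pos: [0.65, -0.0868, 0.1982]
eef_rot: [0.0, 1.0, 0.008, 0.001]
ft_force: [0.5, 0.4, -0.1]
opening: -0.0
finger_force: 0.0
```

Request:
step_arm --pt "0.01 0 0" --pt "0.01 0 0" --pt "0.01 0 0" --pt "0.01 0 0" --pt "0 0 0" --roll '[0,0,0,0,0]'

```text
time: 8.5
ee_pos: [0.6895, -0.0861, 0.197]
eef_rot: [0.0, 1.0, 0.008, -0.0]
ft_force: [0.4, 0.5, -0.5]
opening: 0.0001
finger_force: 0.0
```

Request:
step_arm --pt "0.01 0 0" --pt "0.01 0 0" --pt "0.01 0 0" --pt "0 0 0" --roll '[0,0,0,0]'

```text
time: 9.0
ee_pos: [0.7196, -0.0856, 0.1969]
eef_rot: [0.0, 1.0, 0.008, 0.0]
ft_force: [-0.7, -0.5, -0.7]
opening: 0.0001
finger_force: 0.0
```

```bash
python3 look.py e 290 90 130 150 300 130 100 125
```

```text
(no output)
```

View pics/e.png

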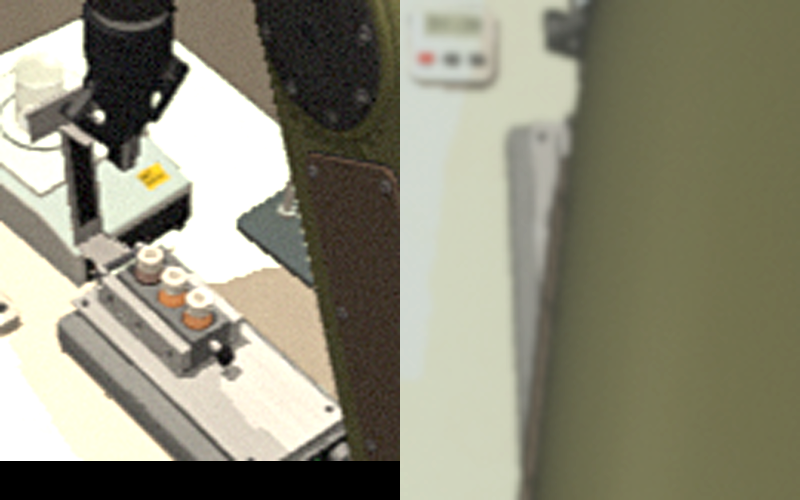

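The bar's lip left end is at full-frame (300,129), which matches the open stop at 1.75 rad. I'll retract and go for the knob.

Request:
step_arm --pt "-0.04 0 0" --pt "-0.04 0 0" --pt "-0.04 0 0" --pt "-0.039 0 0" --pt "0 0 0.03" --roll '[0,0,0,0,0]' --jaw 110

```text
time: 9.72
ee_pos: [0.5589, -0.0886, 0.1698]
eef_rot: [0.0, 1.0, 0.008, 0.002]
ft_force: [0.7, 0.2, -0.3]
opening: 0.0482
finger_force: 0.0
```

Request:
step_arm --pt "0 0 0.035" --pt "0 0 0.035" --pt "0 0 0.02" --pt "0 0 0.013" --pt "0 0 0" --roll '[0,0,0,0,0]'

```text
time: 10.35
ee_pos: [0.5592, -0.0882, 0.0638]
eef_rot: [-0.0, 1.0, 0.008, -0.001]
ft_force: [-0.8, 0.7, 0.6]
opening: 0.0481
finger_force: 0.0
```

```bash
python3 look.py f 310 130 120 140 300 130 100 125
```

```text
(no output)
```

View pics/f.png

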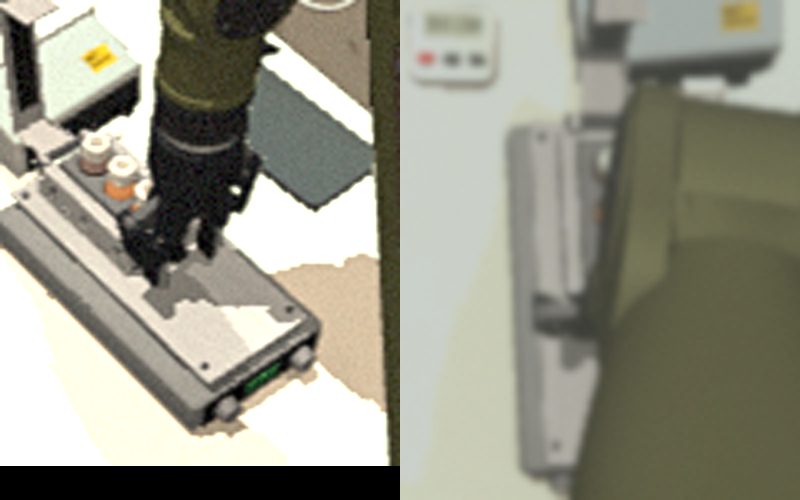

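The gripper stands in front of the block with the fingers straddling the knob. Closing on it.

Request:
step_arm --pt "0 0 0" --pt "0 0 0" --pt "0 0 0" --pt "0 0 0" --roll '[0,0,0,0]' --jaw 255 --newtons 30

```text
time: 10.95
ee_pos: [0.5606, -0.0884, 0.0652]
eef_rot: [0.0, 1.0, 0.008, 0.001]
ft_force: [-1.5, 0.5, 6.0]
opening: 0.0159
finger_force: 29.2
```

Request:
step_arm --pt "-0.005 0 0" --pt "-0.01 0 0" --pt "-0.012 0 0" --pt "-0.012 0 0" --pt "0 0 0" --roll '[0,0,0,0,0]'

```text
time: 11.58
ee_pos: [0.5194, -0.089, 0.0648]
eef_rot: [0.0, 1.0, 0.008, -0.0]
ft_force: [0.7, -1.0, 9.3]
opening: 0.0157
finger_force: 30.0
```

Request:
step_arm --pt "-0.014 0 0" --pt "-0.016 0 0" --pt "-0.016 0 0" --pt "-0.016 0 0" --pt "0 0 0" --roll '[0,0,0,0,0]'

```text
time: 12.2
ee_pos: [0.4568, -0.09, 0.0648]
eef_rot: [0.0, 1.0, 0.008, -0.001]
ft_force: [-1.3, 0.3, 11.3]
opening: 0.0154
finger_force: 30.1
```

Request:
step_arm --pt "-0.01 0 0" --pt "-0.007 0 0" --pt "0 0 0" --roll '[0,0,0]'

```text
time: 12.58
ee_pos: [0.4407, -0.0903, 0.0646]
eef_rot: [0.0, 1.0, 0.008, -0.0]
ft_force: [0.7, -0.2, 8.7]
opening: 0.0154
finger_force: 29.9
```

```bash
python3 look.py g 310 130 120 140 300 130 100 125
```

```text
(no output)
```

View pics/g.png

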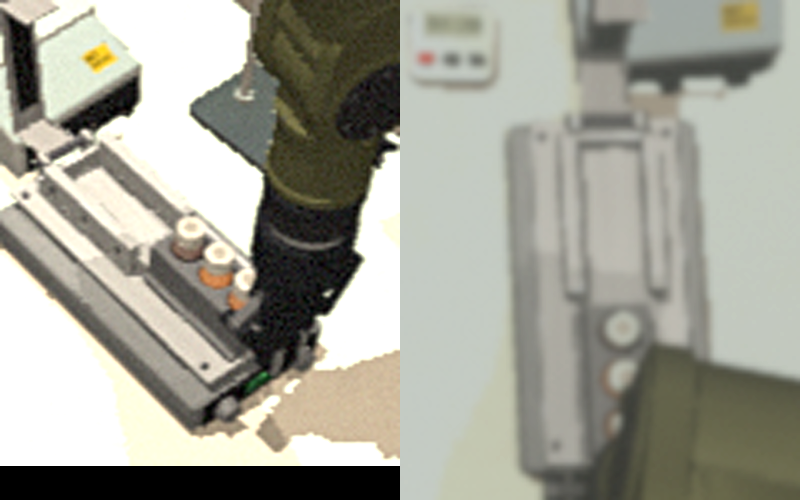

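The block is clear of the cradle with its vials upright. In the right panel the rear cap is at (622,328) and the block's rear edge at v≈305, against the cheek fronts at 295. I'll locate the block from its caps.

```bash
python3 - <<'E'
from h import *
def back(n,px,z):
    c=C[n];E=c["extrinsics"];d=E[:3,:3]@np.array([(px[0]-c["cx"])/c["fx"],-(px[1]-c["cy"])/c["fy"],-1]);return E[:3,3]+d*(z-E[2,3])/d[2]
print("rear cap top",back("top",(300+222/4-.4,130+328/4-.4),.125))
k=120/400
for n,p in(("rear",(190,226)),("mid",(218,253))): print("scene",n,back("scene",(310+p[0]*k-.4,130+p[1]*k-.4),.125))
E
```

```text
rear cap top [ 0.55001541 -0.08668249  0.125     ]
scene rear [ 0.55513583 -0.08689227  0.125     ]
scene mid [ 0.52027221 -0.0866028   0.125     ]
```

Request:
step_arm --pt "0 0 0" --pt "0 0 0" --pt "0 0 0" --pt "0 0 -0.03" --pt "0 0 -0.04" --roll '[0,0,0,0,0]' --jaw 0

```text
time: 13.3
ee_pos: [0.4401, -0.0899, 0.1338]
eef_rot: [-0.0, 1.0, 0.008, -0.002]
ft_force: [-0.3, -0.3, -0.4]
opening: 0.0854
finger_force: 0.0
```

Request:
step_arm --pt "0 0 -0.04" --pt "0.03 0 0" --pt "0.03 0 0" --pt "0.018 -0.001 0" --pt "0 0 0.02" --roll '[0,0,0,0,0]'

```text
time: 13.92
ee_pos: [0.522, -0.0881, 0.1548]
eef_rot: [0.0, 1.0, 0.009, 0.001]
ft_force: [-0.4, -0.3, -0.2]
opening: 0.0853
finger_force: 0.0
```

Request:
step_arm --pt "0 0 0.035" --pt "0 0 0.03" --pt "0 0 0.015" --pt "0 0 0.006" --pt "0 0 0" --roll '[0,0,0,0,0]'

```text
time: 14.55
ee_pos: [0.5201, -0.088, 0.0686]
eef_rot: [0.0, 1.0, 0.008, 0.0]
ft_force: [0.6, 0.7, 1.3]
opening: 0.0852
finger_force: 0.0
```

Request:
step_arm --pt "0 0 0.002" --pt "0 0 0" --pt "0 0 0" --pt "0 0 0" --pt "0 0 0" --roll '[0,0,0,0,0]' --jaw 200 --newtons 60

```text
time: 15.18
ee_pos: [0.5206, -0.0879, 0.0672]
eef_rot: [-0.0, 1.0, 0.008, 0.001]
ft_force: [-0.2, 0.6, 5.1]
opening: 0.0451
finger_force: 62.3
```

Request:
step_arm --pt "0 0 -0.003" --pt "0 0 -0.006" --pt "0 0 -0.01" --pt "0 0 -0.01" --pt "0 0 0" --roll '[0,0,0,0,0]'

```text
time: 15.8
ee_pos: [0.5208, -0.0881, 0.0965]
eef_rot: [0.0, 1.0, 0.008, 0.001]
ft_force: [0.0, 0.3, -4.1]
opening: 0.0452
finger_force: 61.7
```

Request:
step_arm --pt "0 0 -0.025" --pt "0 0 -0.03" --pt "0.0025 -0.01 0" --pt "0.0025 -0.02 0" --pt "0.0025 -0.03 0" --roll '[0,0,0,0,0]'

```text
time: 16.42
ee_pos: [0.5257, -0.0271, 0.1487]
eef_rot: [-0.0, 1.0, 0.008, -0.001]
ft_force: [0.6, -0.9, -3.9]
opening: 0.0451
finger_force: 62.6
```

Request:
step_arm --pt "0.0025 -0.04 0" --pt "0.0025 -0.04 0" --pt "0.0025 -0.04 0" --pt "0.0025 -0.04 0" --pt "0.0025 -0.04 0" --roll '[0,0,0,0,0]'

```text
time: 17.05
ee_pos: [0.5351, 0.0958, 0.1546]
eef_rot: [-0.035, 0.997, 0.068, -0.003]
ft_force: [-0.1, 0.5, -3.9]
opening: 0.0452
finger_force: 62.7
```

Request:
step_arm --pt "0.0025 -0.04 0" --pt "0.0025 -0.03 0" --pt "0.0025 -0.02 0" --pt "0.0025 -0.01 0" --pt "0 0 0" --roll '[0,0,0,0,0]'

```text
time: 17.68
ee_pos: [0.5374, 0.1492, 0.163]
eef_rot: [-0.054, 0.993, 0.103, -0.006]
ft_force: [-0.5, 0.7, -3.5]
opening: 0.0452
finger_force: 62.7
```

Request:
step_arm --pt "0 0 0" --pt "0 0 0" --pt "0 0 0" --roll '[-0.47,-0.47,0]'

```text
time: 18.05
ee_pos: [0.5371, 0.1486, 0.1629]
eef_rot: [-0.055, 0.982, 0.183, -0.002]
ft_force: [0.9, -0.8, -4.1]
opening: 0.0449
finger_force: 62.6
```

```bash
python3 - <<'E'
from h import *
from rig import robot,vision
st=robot.read_state();print(st["ee_pos"],st["eef_rot"],st["opening"],st["finger_force"],st["ft_force"])
# fresh scene: is tray where expected; dark mask in top view of tray, min-area rect
s=vision.snapshot("scene");cv2.imwrite("pics/i.png",s["color"][150:380,190:380,::-1]);np.savez("scene_i.npz",**s)
s0=C["top"]["color"][150:290,190:280].max(2)<75
n,l,stt,cen=cv2.connectedComponentsWithStats(s0.astype(np.uint8));i=1+stt[1:,4].argmax()
r=cv2.minAreaRect(np.argwhere(l==i)[:,::-1].astype(np.float32)+[190,150]);print(r)
# predicted outline centre of tray rim
q=[.5451,.2711,-1.39];P=[(a*.061,b*.131,z) for a in(-1,1) for b in(-1,1) for z in(0,.047)]
print(cv2.minAreaRect(proj("top",world(q,P)).astype(np.float32)))
s0=C["scene"]["color"][230:345,195:320].max(2)<75
n,l,stt,cen=cv2.connectedComponentsWithStats(s0.astype(np.uint8));i=1+stt[1:,4].argmax();print(stt[i],stt[i][:2]+[195,230],stt[i][:2]+[195,230]+stt[i][2:4])
p=proj("scene",world(q,P));print(p.min(0),p.max(0))
E
```

```text
[0.53712319 0.14864462 0.16287845] [-0.05450535  0.98153164  0.18336032 -0.00195124] 0.04494725804882414 62.64626383781433 [ 0.91812076 -0.81521197 -4.05767505]Traceback (most recent call last):
  File "<stdin>", line 8, in <module>
cv2.error: OpenCV(4.12.0) /io/opencv/modules/imgproc/src/convhull.cpp:143: error: (-215:Assertion failed) total >= 0 && (depth == CV_32F || depth == CV_32S) in function 'convexHull'
```

```bash
python3 - <<'E'
from rig import robot
import numpy as np
st=robot.read_state()
for k in("joints","qd","tau","wrist_torque","ee_pos","eef_rot"): print(k,np.round(st[k],3))
E
```

```text
joints [ 0.205  0.271 -0.268  1.033  0.109  2.978]
qd [ 0.002 -0.001  0.002 -0.001  0.002  0.003]
tau [ 1.6000e-02 -5.1940e+01  3.4026e+01  3.1000e-02  5.9200e-01 -8.0000e-02]
wrist_torque [-0.209 -0.02  -0.018]
ee_pos [0.537 0.149 0.163]
eef_rot [-0.055  0.982  0.183 -0.002]
```

Request:
step_arm --pt "0 0 0" --pt "0 0 0" --pt "0 0 0" --roll '[-0.8,-0.8,0]'

```text
time: 18.48
ee_pos: [0.5372, 0.149, 0.163]
eef_rot: [-0.054, 0.947, 0.318, 0.006]
ft_force: [0.7, 0.2, -3.3]
opening: 0.0451
finger_force: 62.6
```

```bash
cat > st.py <<'E'
from rig import robot
import numpy as np
from scipy.spatial.transform import Rotation as R
st=robot.read_state();w,x,y,z=st["eef_rot"];M=R.from_quat([x,y,z,w]).as_matrix()
print("t",round(st["time"],2),"p",np.round(st["ee_pos"],4),"j",np.round(st["joints"],3))
print("xang",np.round(np.degrees(np.arctan2(M[1,0],M[0,0])),1),"zaxis",np.round(M[:,2],4),"tool xyz cols",np.round(M,3).tolist(),st["opening"])
E
python3 st.py
```

```text
t 18.48 p [0.5372 0.149  0.163 ] j [ 0.206  0.271 -0.268  1.033  0.109  2.7  ]
xang 37.0 zaxis [-0.0237  0.1065 -0.994 ] tool xyz cols [[0.798, 0.602, -0.024], [0.601, -0.792, 0.107], [0.045, -0.099, -0.994]] 0.04510219238544421
```

The last joint ran into its +π limit, which stopped the move short and tilted the tool 6° towards +y. I'll turn j6 around to its opposite limit and use the mirror-image effect to take the tilt out again, all in free air.

Request:
step_arm --pt "0 0 0" --pt "0 0 0" --pt "0 0 0" --pt "0 0 0" --pt "0 0 0" --roll '[-0.5,-0.95,-0.95,-0.95,-0.95]'

```text
time: 19.1
ee_pos: [0.5371, 0.149, 0.1629]
eef_rot: [-0.048, 0.763, 0.644, 0.025]
ft_force: [-0.5, 0.1, -3.9]
opening: 0.0452
finger_force: 62.7
```

Request:
step_arm --pt "0 0 0" --pt "0 0 0" --pt "0 0 0" --pt "0 0 0" --pt "0 0 0" --roll '[-0.95,-0.95,-0.95,-0.95,-0.95]'

```text
time: 19.73
ee_pos: [0.5372, 0.149, 0.163]
eef_rot: [-0.034, 0.439, 0.897, 0.043]
ft_force: [-0.3, -0.1, -2.9]
opening: 0.0453
finger_force: 62.7
```

Request:
step_arm --pt "0 0 0" --pt "0 0 0" --pt "0 0 0" --pt "0 0 0" --pt "0 0 0" --roll '[-0.95,-0.95,-0.95,-0.95,-0.95]'

```text
time: 20.35
ee_pos: [0.5372, 0.149, 0.163]
eef_rot: [-0.014, 0.041, 0.998, 0.053]
ft_force: [-0.2, -0.5, -4.6]
opening: 0.0453
finger_force: 62.6
```

```bash
python3 st.py
```

```text
t 20.35 p [0.5372 0.149  0.163 ] j [ 0.206  0.271 -0.268  1.033  0.109  0.287]
xang 175.4 zaxis [-0.0237  0.1065 -0.994 ] tool xyz cols [[-0.996, 0.083, -0.024], [0.08, 0.991, 0.106], [0.032, 0.104, -0.994]] 0.04528251045234251
```

Request:
step_arm --pt "0 0 0" --pt "0 0 0" --pt "0 0 0" --pt "0 0 0" --pt "0 0 0" --roll '[-0.97,-0.97,-0.97,-0.97,-0.97]'

```text
time: 20.98
ee_pos: [0.5372, 0.149, 0.163]
eef_rot: [0.009, -0.373, 0.926, 0.054]
ft_force: [0.3, 0.1, -4.6]
opening: 0.0453
finger_force: 62.7
```

Request:
step_arm --pt "0 0 0" --pt "0 0 0" --pt "0 0 0" --pt "0 0 0" --pt "0 0 0" --roll '[-0.97,-0.97,-0.97,-0.97,-0.97]'

```text
time: 21.6
ee_pos: [0.5372, 0.149, 0.163]
eef_rot: [-0.03, 0.72, -0.692, -0.046]
ft_force: [0.2, -0.4, -3.9]
opening: 0.045
finger_force: 62.7
```

Request:
step_arm --pt "0 0 0" --pt "0 0 0" --pt "0 0 0" --pt "0 0 0" --pt "0 0 0" --roll '[-0.97,-0.97,-0.97,-0.97,-0.97]'

```text
time: 22.22
ee_pos: [0.5371, 0.149, 0.163]
eef_rot: [-0.046, 0.941, -0.335, -0.029]
ft_force: [0.5, -0.5, -3.9]
opening: 0.0453
finger_force: 62.7
```

Request:
step_arm --pt "0 0 0" --pt "0 0 0" --pt "0 0 0" --pt "0 0 0" --pt "0 0 0" --roll '[-0.97,-0.97,-0.97,-0.97,-0.97]'

```text
time: 22.85
ee_pos: [0.5372, 0.149, 0.163]
eef_rot: [-0.054, 0.995, 0.081, -0.008]
ft_force: [-0.5, 1.9, -4.3]
opening: 0.0453
finger_force: 62.7
```

```bash
python3 st.py
```

```text
t 22.85 p [0.5372 0.149  0.163 ] j [ 0.206  0.271 -0.268  1.033  0.109 -3.099]
xang 9.4 zaxis [-0.0238  0.1065 -0.994 ] tool xyz cols [[0.987, 0.161, -0.024], [0.163, -0.981, 0.107], [-0.006, -0.109, -0.994]] 0.04528229617871068
```

Request:
step_arm --pt "-0.003 0.02 -0.002" --pt "-0.003 0.02 -0.002" --pt "0 0 0" --roll '[0,0,0]'

```text
time: 23.22
ee_pos: [0.5365, 0.1147, 0.1626]
eef_rot: [-0.051, 0.996, 0.073, -0.007]
ft_force: [0.2, 1.0, -4.2]
opening: 0.0449
finger_force: 62.7
```

```bash
python3 st.py
```

```text
t 23.23 p [0.5365 0.1147 0.1626] j [ 0.149  0.26  -0.283  1.034  0.102 -3.139]
xang 8.4 zaxis [-0.0215  0.1002 -0.9947] tool xyz cols [[0.989, 0.144, -0.022], [0.145, -0.984, 0.1], [-0.007, -0.102, -0.995]] 0.044912680209300664
```

Request:
step_arm --pt "-0.003 0.025 -0.002" --pt "-0.003 0.025 -0.002" --pt "-0.003 0.025 -0.002" --pt "-0.003 0.025 -0.002" --pt "0 0 0" --roll '[0,0,0,0,0]'

```text
time: 23.85
ee_pos: [0.532, 0.0612, 0.162]
eef_rot: [-0.03, 0.999, 0.038, -0.004]
ft_force: [0.3, 0.4, -3.9]
opening: 0.0451
finger_force: 62.7
```

```bash
python3 st.py
```

```text
t 23.85 p [0.532  0.0612 0.162 ] j [ 0.077  0.237 -0.312  1.028  0.06  -3.141]
xang 4.4 zaxis [-0.0112  0.0597 -0.9982] tool xyz cols [[0.997, 0.076, -0.011], [0.076, -0.995, 0.06], [-0.007, -0.06, -0.998]] 0.04510793316665034
```

Request:
step_arm --pt "-0.002 0.025 -0.001" --pt "-0.002 0.025 -0.001" --pt "-0.002 0.025 -0.001" --pt "-0.002 0.025 -0.001" --pt "0 0 0" --roll '[0,0,0,0,0]'

```text
time: 24.48
ee_pos: [0.5275, 0.0087, 0.1616]
eef_rot: [-0.009, 1.0, 0.002, -0.003]
ft_force: [-0.5, -0.5, -3.8]
opening: 0.0453
finger_force: 62.7
```

```bash
python3 st.py
```

```text
t 24.48 p [0.5275 0.0087 0.1616] j [ 0.005  0.224 -0.329  1.025  0.018 -3.141]
xang 0.2 zaxis [-0.007   0.0178 -0.9998] tool xyz cols [[1.0, 0.004, -0.007], [0.004, -1.0, 0.018], [-0.007, -0.018, -1.0]] 0.04530001925716694
```

Request:
step_arm --pt "-0.002 0.02 0" --pt "-0.002 0.02 0" --pt "0 0 0" --roll '[0,0,0]'

```text
time: 24.85
ee_pos: [0.5237, -0.0118, 0.1609]
eef_rot: [-0.0, 1.0, -0.012, -0.004]
ft_force: [0.3, 0.1, -4.7]
opening: 0.0453
finger_force: 62.7
```

Request:
step_arm --pt "0 0 0" --pt "0 0 0" --pt "0 0 0" --pt "0 0 0" --pt "0 0 0" --roll '[0.5,0.95,0.95,0.95,0.95]'

```text
time: 25.48
ee_pos: [0.5239, -0.011, 0.161]
eef_rot: [0.001, 0.925, -0.38, -0.003]
ft_force: [-0.4, -0.7, -4.8]
opening: 0.0451
finger_force: 62.7
```

Request:
step_arm --pt "0 0 0" --pt "0 0 0" --pt "0 0 0" --pt "0 0 0" --pt "0 0 0" --roll '[0.95,0.95,0.95,0.95,0.95]'

```text
time: 26.1
ee_pos: [0.5239, -0.011, 0.161]
eef_rot: [-0.002, -0.694, 0.72, 0.003]
ft_force: [-0.2, -0.3, -3.4]
opening: 0.0448
finger_force: 62.7
```

Request:
step_arm --pt "0 0 0" --pt "0 0 0" --pt "0 0 0" --pt "0 0 0" --pt "0 0 0" --roll '[0.95,0.95,0.95,0.95,0.95]'

```text
time: 26.72
ee_pos: [0.5239, -0.011, 0.161]
eef_rot: [-0.003, -0.345, 0.939, 0.002]
ft_force: [0.6, -0.7, -3.9]
opening: 0.0449
finger_force: 62.6
```

Request:
step_arm --pt "0 0 0" --pt "0 0 0" --pt "0 0 0" --pt "0 0 0" --roll '[0.95,0.95,0.6,0]'

```text
time: 27.22
ee_pos: [0.5239, -0.011, 0.1609]
eef_rot: [-0.003, -0.137, 0.991, 0.001]
ft_force: [-0.1, 0.3, -3.7]
opening: 0.0453
finger_force: 62.7
```

```bash
python3 st.py; python3 - <<'E'
from h import *
for n,(u,v,w,h_) in(("top",(190,150,90,140)),("scene",(195,230,125,115))):
    m=(C[n]["color"][v:v+h_,u:u+w].max(2)<75).astype(np.uint8)
    k,l,s,c=cv2.connectedComponentsWithStats(m);i=1+s[1:,4].argmax();pt=(np.argwhere(l==i)[:,::-1]+[u,v]).astype(np.float32)
    P=[(a*.061,b*.131,z) for a in(-1,1) for b in(-1,1) for z in(0,.047)]
    print(n,cv2.minAreaRect(pt),cv2.minAreaRect(proj(n,world([.5451,.2711,-1.39],P)).astype(np.float32)))
E
```

```text
t 27.23 p [ 0.5239 -0.011   0.1609] j [-2.200e-02  2.180e-01 -3.370e-01  1.022e+00  1.000e-03 -2.970e-01]
xang -164.2 zaxis [-0.007   0.0011 -1.    ] tool xyz cols [[-0.962, -0.272, -0.007], [-0.272, 0.962, 0.001], [0.006, 0.003, -1.0]] 0.04534854407067966
top ((233.13514709472656, 217.810791015625), (86.47386932373047, 42.414939880371094), 80.53767395019531) ((232.90492248535156, 218.30068969726562), (88.521240234375, 44.19850540161133), 80.27153778076172)
scene ((257.3113098144531, 287.1603698730469), (104.36874389648438, 52.7679443359375), 42.51044845581055) ((258.97479248046875, 287.7445068359375), (106.29802703857422, 54.631858825683594), 42.63581085205078)
```

Request:
step_arm --pt "0 0 0" --pt "-0.0026 0.01 0" --pt "-0.0052 0.02 0" --pt "-0.0078 0.03 0" --pt "-0.0078 0.03 0" --roll '[0.55,0,0,0,0]'

```text
time: 27.85
ee_pos: [0.531, 0.083, 0.161]
eef_rot: [-0.003, -0.09, 0.996, 0.001]
ft_force: [1.0, -0.3, -3.6]
opening: 0.0449
finger_force: 62.7
```

Request:
step_arm --pt "-0.0078 0.03 0" --pt "-0.0078 0.03 0" --pt "-0.0078 0.03 0" --pt "-0.0078 0.03 0" --pt "-0.0078 0.03 0" --roll '[0,0,0,0,0]'

```text
time: 28.48
ee_pos: [0.5426, 0.2379, 0.161]
eef_rot: [-0.004, -0.091, 0.996, 0.001]
ft_force: [0.0, 0.8, -3.6]
opening: 0.0453
finger_force: 62.7
```

Request:
step_arm --pt "-0.0052 0.02 0" --pt "-0.0036 0.014 0" --pt "0 0 0" --pt "0 0 0.01" --pt "0 0 0.02" --roll '[0,0,0,0,0]'

```text
time: 29.1
ee_pos: [0.5459, 0.2703, 0.1311]
eef_rot: [-0.003, -0.088, 0.996, 0.001]
ft_force: [0.7, -0.2, -4.9]
opening: 0.045
finger_force: 62.7
```

```bash
python3 st.py
```

```text
t 29.1 p [0.5459 0.2703 0.1311] j [ 0.458  0.389 -0.174  1.012  0.004  0.281]
xang -169.9 zaxis [-0.0056  0.0012 -1.    ] tool xyz cols [[-0.984, -0.176, -0.006], [-0.176, 0.984, 0.001], [0.005, 0.002, -1.0]] 0.044985952228861675
```

Request:
step_arm --pt "0 0 0.025" --pt "0 0 0.025" --pt "0 0 0.025" --pt "0 0 0.02" --pt "0 0 0.01" --roll '[0,0,0,0,0]'

```text
time: 29.72
ee_pos: [0.5435, 0.2696, 0.0243]
eef_rot: [-0.005, -0.088, 0.996, 0.0]
ft_force: [-0.4, -0.3, -3.4]
opening: 0.0453
finger_force: 62.7
```

Request:
step_arm --pt "0 0 0.005" --pt "0 0 0.003" --pt "0 0 0.002" --pt "0 0 0.001" --pt "0 0 0" --roll '[0,0,0,0,0]'

```text
time: 30.35
ee_pos: [0.5446, 0.2713, 0.0153]
eef_rot: [-0.003, -0.089, 0.996, 0.001]
ft_force: [-0.5, -0.1, -4.1]
opening: 0.0448
finger_force: 62.7
```

Still hanging at its full weight, so I'll lower it 1 mm at a time.

Request:
step_arm --pt "0 0 0.001" --pt "0 0 0.001" --pt "0 0 0" --pt "0 0 0" --roll '[0,0,0,0]'

```text
time: 30.85
ee_pos: [0.5445, 0.2713, 0.0133]
eef_rot: [-0.003, -0.089, 0.996, 0.001]
ft_force: [-1.8, -0.1, -2.2]
opening: 0.0449
finger_force: 62.9
```

Request:
step_arm --pt "0 0 0.001" --pt "0 0 0.0005" --pt "0 0 0" --pt "0 0 0" --roll '[0,0,0,0]'

```text
time: 31.35
ee_pos: [0.5444, 0.2713, 0.013]
eef_rot: [-0.003, -0.089, 0.996, 0.001]
ft_force: [-5.6, -1.3, 9.8]
opening: 0.045
finger_force: 64.4
```

The block has contact with the floor. I'll release part-way, to stay within the walls, and rise.

Request:
step_arm --pt "0 0 0" --pt "0 0 0" --pt "0 0 0" --pt "0 0 0" --roll '[0,0,0,0]' --jaw 65

```text
time: 31.85
ee_pos: [0.5445, 0.2712, 0.0115]
eef_rot: [-0.003, -0.089, 0.996, 0.001]
ft_force: [0.1, -0.6, -0.9]
opening: 0.0637
finger_force: 0.0
```

Request:
step_arm --pt "0 0 -0.01" --pt "0 0 -0.03" --pt "0 0 -0.05" --pt "0 0 -0.05" --pt "0 0 -0.05" --roll '[0,0,0,0,0]'

```text
time: 32.48
ee_pos: [0.5457, 0.2709, 0.204]
eef_rot: [-0.003, -0.089, 0.996, 0.001]
ft_force: [1.6, 0.8, -0.9]
opening: 0.0635
finger_force: 0.0
```

Request:
step_arm --pt "0.05 0 -0.03" --pt "0.05 0 0" --pt "0 -0.06 0" --pt "0 -0.06 0" --pt "0 -0.06 0" --roll '[0,0,0,0,0]'

```text
time: 33.1
ee_pos: [0.4795, 0.0748, 0.233]
eef_rot: [-0.003, -0.089, 0.996, 0.001]
ft_force: [0.7, -0.6, -0.2]
opening: 0.0637
finger_force: 0.0
```

```bash
python3 st.py; python3 - <<'E'
from h import *
from rig import vision
# no more views: check caps (bright blobs inside tray) and bar (compare with image e) numerically
def back(n,px,z):
    c=C[n];E=c["extrinsics"];d=E[:3,:3]@np.array([(px[0]-c["cx"])/c["fx"],-(px[1]-c["cy"])/c["fy"],-1]);return E[:3,3]+d*(z-E[2,3])/d[2]
for n,(u,v,w,h_) in(("top",(205,172,58,92)),("scene",(212,245,92,85))):
    s=vision.snapshot(n);np.savez(f"{n}_z.npz",**s);g=s["color"][v:v+h_,u:u+w]
    cv2.imwrite(f"pics/z_{n}.png",g[:,:,::-1])
    for thr in(130,):
        k,l,st,c=cv2.connectedComponentsWithStats((g.min(2)>thr).astype(np.uint8))
        for i in range(1,k):
            if st[i,4]>5: print(n,st[i].tolist(),(c[i]+[u,v]).round(1),back(n,c[i]+[u,v],.071).round(3))
print("expected caps",[ (.5445+a*np.cos(.177),.2713+a*np.sin(.177)) for a in(-.034,0,.034)])
a=np.load("scene_e.npz")["color"];b=np.load("scene_z.npz")["color"]
print("lip/strap region diff e->z",abs(a[120:140,298:306].astype(int)-b[120:140,298:306]).mean(), "vs 0:",abs(C["scene"]["color"][120:140,298:306].astype(int)-b[120:140,298:306]).mean())
E
```

```text
t 33.1 p [0.4795 0.0748 0.233 ] j [ 0.153  0.102 -0.307  1.167  0.002 -0.026]
xang -169.7 zaxis [-0.0052  0.0011 -1.    ] tool xyz cols [[-0.984, -0.178, -0.005], [-0.178, 0.984, 0.001], [0.005, 0.002, -1.0]] 0.06365748746611911
top [0, 0, 31, 92, 693] [209.9 225.1] [0.521 0.33  0.071]
top [43, 0, 15, 12, 130] [256.5 176.5] [0.663 0.197 0.071]
top [20, 31, 7, 7, 35] [228. 206.] [0.576 0.279 0.071]
top [22, 42, 7, 7, 35] [230.2 217. ] [0.544 0.272 0.071]
top [24, 54, 7, 7, 35] [232.3 228.7] [0.51  0.265 0.071]
scene [0, 0, 20, 16, 163] [218.6 250. ] [0.675 0.305 0.071]
scene [35, 0, 57, 48, 1401] [284.3 260.7] [0.548 0.187 0.071]
scene [28, 22, 12, 8, 64] [246.2 270.6] [0.579 0.28  0.071]
scene [40, 30, 9, 8, 60] [256.  278.5] [0.545 0.273 0.071]
scene [0, 37, 51, 48, 1255] [228.9 313.4] [0.501 0.376 0.071]
scene [49, 38, 10, 8, 62] [265.5 286.5] [0.512 0.266 0.071]
scene [80, 74, 12, 11, 71] [299.4 325.7] [0.378 0.26  0.071]
expected caps [(np.float64(0.5110312039840781), np.float64(0.26531337380116254)), (np.float64(0.5445), np.float64(0.2713)), (np.float64(0.5779687960159219), np.float64(0.2772866261988374))]
lip/strap region diff e->z 7.683333333333334 vs 0: 38.21458333333333
```

Both views place all three caps within about 2 mm of where they should be at block height on the tray floor. The bar region still matches the open picture. Handing in.

Request:
step_arm --pt "0 0 0" --pt "0 0 0" --roll '[0,0]'

```text
time: 33.45
ee_pos: [0.4793, 0.0772, 0.2321]
eef_rot: [-0.003, -0.09, 0.996, 0.001]
ft_force: [0.2, 0.2, -0.2]
opening: 0.0637
finger_force: 0.0
```

```bash
python3 -c "
from rig import robot
print(robot.job_done())"
```

```text
the job is handed in; nothing more can be done
None
```

I opened the bar onto its stop and set the block down on the tray floor with all three vials in it, then handed the job in at about 33 s. `job_done` gave no verdict; final camera checks showed the bar open and the caps in place, but I did not re-check the other bench items.

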